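# Shut the sample's compartment in the dry cabinet

### The job

The clear dry cabinet on the lab bench has two compartments, and both doors stand open. Push shut the door of the compartment that holds the jar with the red lid, fully home so that its sprung latch snaps in behind the keeper; leave the other door standing open and the red-lidded jar standing where it is.

Things in the scene. Friction and masses are not known exactly. Their poses are not given: they have to be found in the camera images.
- cabinet: Fixed clear dry cabinet, white edges, 380 wide (y), 180 deep (x), 220 mm high. Origin: centre of underside; x runs front to back, y to the left facing its front. Doors at the front (x = -90), a wall at y = 0 parts the left (+y) and right compartments, floors 20 mm up. A steel T-shaped keeper, 39 wide, 85 to 130 mm up, stands 40 mm out of the middle of the front.
- jar_red: Loose glass jar with a red lid and a paper label, 64 mm across, 100 mm high, 0.25 kg, standing upright in the left or the right compartment. Origin: centre of its underside, z up its axis. In the other compartment stands a like jar with a blue lid.
- door_left (a joint): Left door's angle, rad: 0 shut, grows as it swings out; starts 0.5 to 1.0. Moves easily, stays put. Upright grey-framed panel 160 wide, 16 thick, 24 to 218 mm up. Vertical hinge in its mid-plane at cabinet x = -98, y = +184 mm (outer side). Its outer face is bare above 135 mm: push there near the free edge; lower are a bar handle and, 135 from the hinge, a black latch box, 22 to 34 mm proud.
- door_right (a joint): Same for the right door, the left one's mirror image: hinge at cabinet x = -98, y = -184 mm. Each latch box holds a brass sprung bolt with a 30 degree bevelled end, 11 mm past the door's free edge. In the edge's last 15 mm of travel it rides over the keeper's lip (up to about 10 N at the edge) and snaps in behind it at about 0.02 rad; latched, the door rests at 0 to 0.013 rad.

How it is judged:
At the end, for the whole second after the job is handed in: The door of the red-lidded jar's compartment is latched (hinge angle below 0.018 rad), the other door still stands open by more than 0.35 rad, and the red-lidded jar stands upright (within 0.2 rad) on its compartment's floor, within 30 mm of where it was (angle between jar_red's own z axis and vertical below 0.2 rad and height (world z) of jar_red below 0.04 m and ((y of jar_red in the frame of cabinet above 0.03 m and value of joint door_left below 0.018 rad and value of joint door_right above 0.35 rad) or (y of jar_red in the frame of cabinet below -0.03 m and value of joint door_right below 0.018 rad and value of joint door_left above 0.35 rad))); the robot touches nothing.
It fails at once if the red-lidded jar is taken or knocked from its place (moved by more than 30 mm) (distance of jar_red from where it was at the start of the episode above 0.03 m).
It also fails if it takes over 32 s, if anything falls off the work surface, if the arm or the gripper's body presses on something with over 40 N, if the wrist force passes 120 N, or if a joint passes its speed limit or range.

### The arm

A 6-joint arm with a two-finger parallel gripper is mounted at the origin on the work surface. World frame = base frame: x ahead of the robot, y to its left, z up, the work surface at z = 0. Lengths are in m, angles in rad, forces in N, time in s.
With the tool pointing down it reaches from about 0.35 to 0.85 m from the base axis. Payload 8.1 kg.
Tool frame: the origin (TCP) lies midway between the tips of the shut fingers; the grasp point (between the pads) lies bot.grasp_offset behind it (bot.grasp_offset is the distance from the TCP to the grasp point, in m); z points along the fingers, x is the direction in which the jaws open and shut, and the axes are right-handed (so a half turn about z gives the same grasp; the last joint's range is limited). The gripper opens to 85 mm and grips with 20 to 120 N. Pads are 22 mm wide; open, the fingers measure 114 mm over their backs; the gripper's body (76 mm by 85 mm) begins 54 mm behind the grasp point. The pads swing forward as they close: fully open they stand 13 mm farther back than shut.
Start: joints at [-0.085, 0.13, 1.488, -0, 1.523, -0.085], TCP at [0.6, 0, 0.231] pointing down, gripper open.
Joint ranges: [-2.96, 2.96], [-0.89, 2.26], [0.02, 2.5], [-1.34, 4.48], [0, 2.73], [-2.66, 2.66]. Speed limits (rad/s): [2.39, 2.39, 2.79, 3.14, 3.14, 3.14].

### API

Orientations are given as a rotation vector (axis times angle).
In Python, from rig import bot gives the robot as it stands. The module is installed in compiled form; this text tells all that it offers.
- The arm moves only by the shell command python3 -m crank 'ROWS' [FORCE]. ROWS is text: rows parted by semicolons, each of 7 numbers parted by spaces: the turn, a rotation vector about the tool's x, y, z in degrees, then the shift along the tool's x, y, z in m, then the finger opening in m, from 0 to 0.0854. A call has 1 to 5 rows; each row shifts and turns the pose as measured when the row begins, along the tool's axes as they then stand; what a row does not reach is not made up. A row lasts 1/10 s, in which the tool goes at most 50 mm and 8.59 degrees, less where a joint would pass 70% of its speed; a pose out of reach is approached as far as the arm can. A call is refused whole if a number of a shift passes 0.05 or a number of a turn 8.59, either way. A call with a gripper value outside its range is refused whole. The fingers move at their own pace and stop on an object; FORCE is the grip in N (left out, the last holds). Time passes only in rows, so rows that do not move let the fingers close. It gives the time, the measured TCP pose, the force and the opening at its end, in the units of the state.
- bot.read_state(): the state, without advancing time (a new reading comes with each control period).
- bot.read_camera(name): name is "scene" or "side" or "wrist"; returns a dict with "color" (384x512x3 uint8, blue, green, red), "intrinsics" (3x3 intrinsics, pixels), "xyz" and "attitude" of the camera in the world. Camera axes: x right, y down, z forward; pixel columns grow to the right and rows downward; lengths in m; the calibration is good to about 2 mm. A picture is of the moment at which its call begins. There is no depth.
- bot.close_job(): hands the job in, once; it reports no verdict.
Trained networks look in a picture, given as the dict that the camera call returned (one of the last four; its "shot" number tells which), for a name from the list of things; names that differ only in an ending like _2 or _b are one class to them, and where a whole thing is asked for, a point or a joint stands for the part that bears it (a point fixed in the world has none). Each returns a list of dicts, best first, with "p" (0 to 1); they miss things now and then, are a little off and sometimes report something else, mostly with a low value. They report only what shows in the picture. A call takes as long as a camera call.
- bot.boxes_of(query, picture): "pixel" ([row, column] in pixels, amid what is visible of it).
- bot.mark_of(query, picture): "pixel" ([row, column] in pixels: a listed point, or the origin of a listed thing).
The state is a dict: "time_s": time; "joint_pos": joint angles; "qd": joint speeds; "joint_torque": joint torques, N m; "ee_pos": TCP position; "tcp_rot": TCP orientation; "force": force on the tool from outside, world axes, zero at the start; "ft_torque": the same for the moment, N m; "gripper_width": opening from 0.0 (shut) to 1.0 (fully open).
Only numpy, scipy, OpenCV 4.12 (cv2) and the standard library are available. Lean on these libraries where they do the work, as an engineer would, in place of code of your own. Each camera call takes 0.05 s, during which the arm holds its last target. There are 200 camera calls.

## Working session

There is one attempt and no reset: what is moved stays moved. The work goes in short steps, Python scripts to look and compute and a shell command to move; the robot and the scene stay as the last step left them, time stands still between calls to the robot, and variables do not carry over. Pictures are saved under pics/ and viewed, about 8 in all and at most 12, crops included, and the job is handed in when it is done.

```bash
mkdir -p pics; python3 - <<'E'
from rig import bot
import cv2,numpy as np
s=bot.read_state();print(s['time_s'],s['ee_pos'],s['tcp_rot'],s['gripper_width'],bot.grasp_offset)
for n in ['scene','side']:
    p=bot.read_camera(n);cv2.imwrite(f'pics/{n}0.png',p['color'])
    print(n,p['intrinsics'],p['xyz'],p['attitude'])
    for q in ['cabinet','jar_red','door_left','door_right']:
        print(q,[(d['pixel'],round(d['p'],2)) for d in bot.boxes_of(q,p)[:3]],[(d['pixel'],round(d['p'],2)) for d in bot.mark_of(q,p)[:3]])
E
```

```text
0.0 [5.99458908e-01 4.77804316e-05 2.30245216e-01] [-3.14145483e+00  4.83195093e-05  2.87485983e-03] 0.9985931557965317 0.0187
scene [[361.68418222   0.         254.50483874]
 [  0.         361.68418222 187.61246447]
 [  0.           0.           1.        ]] [ 0.71433144 -0.17376193  0.66875561] [-2.77066151 -0.42575427  0.06781972]
cabinet [([175.5, 259.7], 0.87)] []
jar_red [] []Traceback (most recent call last):
  File "<stdin>", line 8, in <module>
ValueError: it knows: cabinet, jar_red
```

```bash
python3 - <<'E'
from rig import bot
import cv2,numpy as np
for n in ['scene','side']:
    p=bot.read_camera(n);cv2.imwrite(f'pics/{n}1.png',p['color'])
    print(n,p['intrinsics'].tolist(),p['xyz'],p['attitude'])
    for q in ['cabinet','jar_red']:
        print(q,[(d['pixel'],round(d['p'],2)) for d in bot.boxes_of(q,p)[:3]],[(d['pixel'],round(d['p'],2)) for d in bot.mark_of(q,p)[:3]])
a,b=[cv2.imread(f'pics/{n}1.png') for n in ['scene','side']]
E
```

```text
scene [[361.68418221832644, 0.0, 254.50483874059034], [0.0, 361.68418221832644, 187.6124644722338], [0.0, 0.0, 1.0]] [ 0.71433144 -0.17376193  0.66875561] [-2.77066151 -0.42575427  0.06781972]
cabinet [([175.6, 259.6], 0.86)] []
jar_red [] []
side [[396.035508091578, 0.0, 263.11469579291804], [0.0, 396.035508091578, 189.4485091365121], [0.0, 0.0, 1.0]] [0.8806133  0.15101268 0.77939566] [-1.50259119 -2.51302801  0.46919378]
cabinet [([188.7, 281.0], 0.6)] []
jar_red [([168.3, 381.6], 0.46)] []
```

View pics/scene0.png

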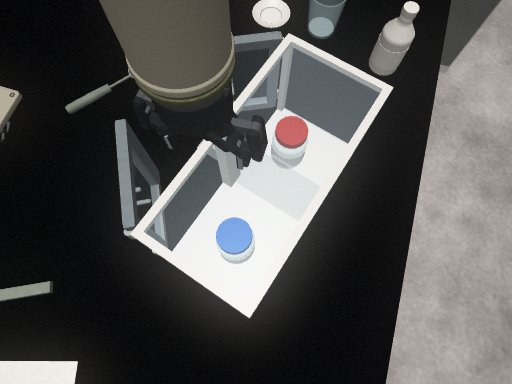

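View pics/side1.png

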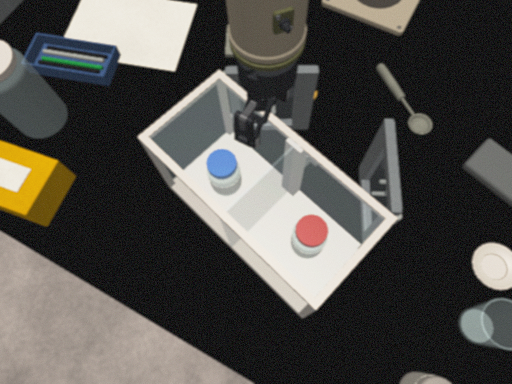

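The scene picture shows the red lid at about (131,291) in the upper compartment and the blue lid at (236,235). The front edge runs from (290,36) to (133,236) (col,row). In the side picture the red lid is at (230,311), and its compartment's door stands open at (398,215)–(390,125). Next I'll fit the cabinet pose and door angles.

```bash
cat > h.py <<'E'
import numpy as np
from scipy.spatial.transform import Rotation as R
C={'scene':(361.684,254.505,187.612,[0.71433144,-0.17376193,0.66875561],[-2.77066151,-0.42575427,0.06781972]),
'side':(396.0355,263.1147,189.4485,[0.8806133,0.15101268,0.77939566],[-1.50259119,-2.51302801,0.46919378])}
def ray(n,c,r,z):
    f,cx,cy,p,a=C[n];d=R.from_rotvec(a).apply([(c-cx)/f,(r-cy)/f,1]);p=np.array(p);return p+d*(z-p[2])/d[2]
def proj(n,P):
    f,cx,cy,p,a=C[n];q=R.from_rotvec(a).inv().apply(np.atleast_2d(P)-np.array(p));return np.c_[f*q[:,0]/q[:,2]+cx,f*q[:,1]/q[:,2]+cy]
E
python3 - <<'E'
from h import *
np.set_printoptions(precision=3,suppress=True)
for n,pts in [('scene',[(290,36),(392,88),(249,318),(133,236)]),('side',[(221,73),(398,217),(308,312),(141,137)])]:
    for c in pts: print(n,c,ray(n,*c,.22))
print(ray('scene',291,131,.12),ray('side',311,230,.12))
print('doors'); 
for c in [(281,34),(235,41),(118,124),(126,228)]: print(c,ray('scene',*c,.218))
for c in [(390,122),(399,212)]: print(c,ray('side',*c,.218))
E
```

```text
scene (290, 36) [0.646 0.233 0.22 ]
scene (392, 88) [0.814 0.187 0.22 ]
scene (249, 318) [ 0.711 -0.177  0.22 ]
scene (133, 236) [ 0.542 -0.129  0.22 ]
side (221, 73) [ 0.544 -0.119  0.22 ]
side (398, 217) [0.641 0.24  0.22 ]
side (308, 312) [0.824 0.182 0.22 ]
side (141, 137) [ 0.71 -0.17  0.22]
[0.687 0.129 0.12 ] [0.69  0.134 0.12 ]
doors
(281, 34) [0.631 0.234 0.218]
(235, 41) [0.567 0.199 0.218]
(118, 124) [0.456 0.012 0.218]
(126, 228) [ 0.529 -0.122  0.218]
(390, 122) [0.497 0.17  0.218]
(399, 212) [0.632 0.239 0.218]
```

```bash
python3 - <<'E'
import cv2
a=cv2.imread('pics/scene1.png')[10:260,90:310]
cv2.imwrite('pics/crop_scene.png',cv2.resize(a,None,fx=2.4,fy=2.4,interpolation=2))
a=cv2.imread('pics/side1.png')[50:330,200:420]
E
```

```text
(no output)
```

View pics/crop_scene.png

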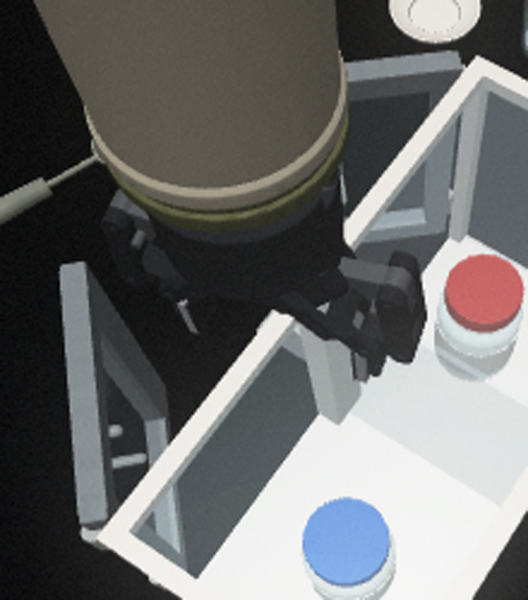

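The jar is on the cabinet's +y side, so the red jar's compartment is the left one. The fit gives centre ≈ (0.679, 0.031), yaw ≈ -0.275, and both doors at about 0.83 rad. I'll raise the arm, shut the fingers and turn the tool so that its y axis lies along cabinet x.

```bash
python3 -m crank '0 0 -4 0 0 -0.04 0;0 0 -8.5 0 0 -0.04 0;0 0 -8.5 0 0 -0.03 0;0 0 -8.5 0 0 0 0;0 0 -8.5 0 0 0 0' 40; python3 -m crank '0 0 -8.5 0 0 0 0;0 0 -8.5 0 0 0 0;0 0 -8.5 0 0 0 0;0 0 -8.5 0 0 0 0;0 0 -2 0 0 0 0'
cat >> h.py <<'E'
O=np.array([.679,.031]);YAW=-.275
M=np.array([[np.cos(YAW),-np.sin(YAW)],[np.sin(YAW),np.cos(YAW)]])
def cab(p): return M.T@(np.asarray(p)[:2]-O)
def rep(tx=None,ty=None,tz=None):
    from rig import bot
    s=bot.read_state();T=R.from_rotvec(s['tcp_rot']);c=cab(s['ee_pos'])
    print('t',round(s['time_s'],2),'ee',s['ee_pos'].round(4),'cab',c.round(4),'F',np.round(s['force'],1),'w',round(s['gripper_width'],3))
    print('tool axes\n',T.as_matrix().T.round(3))
    if tx is not None:
        w=np.r_[M@np.array([tx,ty])+O,tz]-s['ee_pos'];print('to go (tool)',T.inv().apply(w).round(4))
E
python3 -c "
from h import *
rep(-.245,.138,.30)"
```

```text
time_s: 1.3
ee_pos: [0.5989, 0.0001, 0.3439]
tcp_rot: [-2.963, -1.039, 0.005]
force: [0.3, -0.3, -0.9]
gripper_width: 0.142
time_s: 1.8
ee_pos: [0.5996, 0.0001, 0.346]
tcp_rot: [-2.487, -1.92, 0.0]
force: [-0.4, 0.6, -0.1]
gripper_width: 0.003
t 1.8 ee [5.996e-01 1.000e-04 3.460e-01] cab [-0.068  -0.0513] F [-0.4  0.6 -0.1] w 0.003
tool axes
 [[ 0.253  0.967 -0.   ]
 [ 0.967 -0.253 -0.   ]
 [-0.     0.    -1.   ]]
to go (tool) [ 0.1927 -0.1733  0.046 ]
```

```bash
python3 -m crank '0 0 0 0.04 -0.035 0 0;0 0 0 0.04 -0.035 0 0;0 0 0 0.04 -0.035 0 0;0 0 0 0.04 -0.035 0 0;0 0 0 0.035 -0.035 0 0'; python3 - <<'E'
from h import *
from rig import bot
import cv2
rep(-.245,.138,.175)
hL=np.array([-.098,.184]);hR=np.array([-.098,-.184])
def door(h,s,th): # top outline of mid-plane +-8mm
    d=np.array([-np.sin(th),-s*np.cos(th)]);n=np.array([-np.cos(th),s*np.sin(th)])
    return [np.r_[M@(h+r*d+o*n)+O,.218] for r,o in [(0,.008),(.16,.008),(.16,-.008),(0,-.008)]]
for n in ['scene','side']:
    p=bot.read_camera(n);im=cv2.resize(p['color'],None,fx=1.5,fy=1.5)
    top=[np.r_[M@np.array(c)+O,.22] for c in [(-.09,-.19),(-.09,.19),(.09,.19),(.09,-.19)]]
    for P,col in [(top,(0,0,255)),(door(hL,1,.85),(0,255,0)),(door(hR,-1,.82),(255,255,0))]:
        cv2.polylines(im,[(proj(n,np.array(P))*1.5).astype(int)],True,col,1)
    cv2.imwrite(f'pics/{n}2.png',im)
E
```

```text
time_s: 2.3
ee_pos: [0.4841, 0.2232, 0.3442]
tcp_rot: [2.495, 1.908, -0.003]
force: [1.2, 1.4, 1.1]
gripper_width: 0.001
t 2.3 ee [0.4841 0.2232 0.3442] cab [-0.2398  0.132 ] F [1.2 1.4 1.1] w 0.001
tool axes
 [[ 0.262  0.965 -0.001]
 [ 0.965 -0.262 -0.001]
 [-0.001 -0.001 -1.   ]]
to go (tool) [ 0.0063 -0.005   0.1692]
```

View pics/scene2.png

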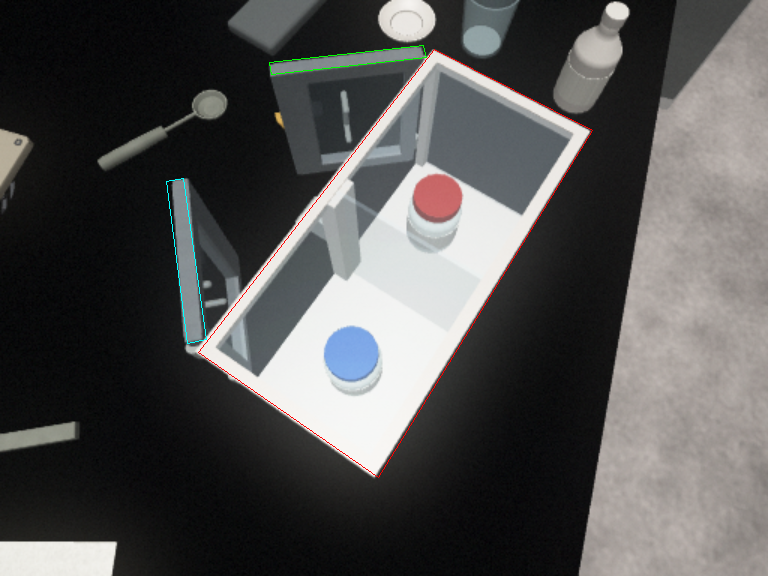

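View pics/side2.png

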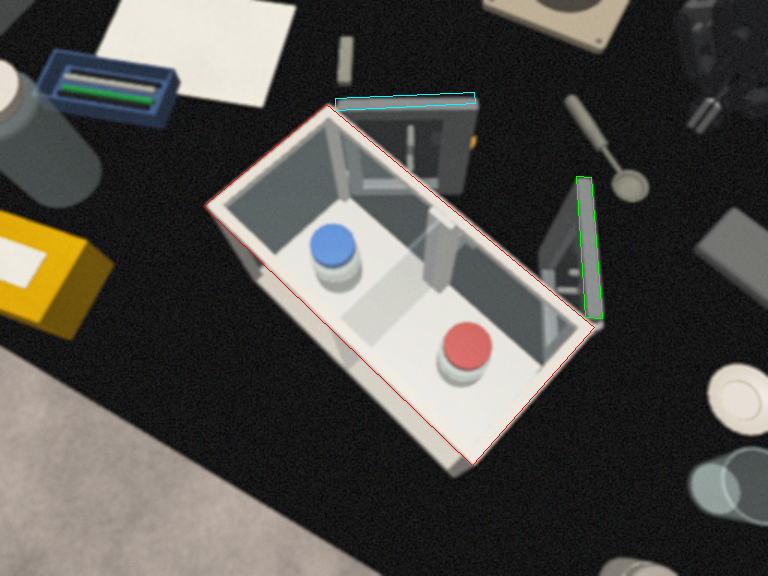

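Both overlays fit the pictures: the left door reads 0.85 rad, the right 0.82. The red lid is at (197,437) in the enlarged scene picture, in the left compartment. The tool is about 47 mm off the left door's outer face, so I'll lower it and start the sweep.

```bash
python3 -m crank '0 0 0 0 0 0.045 0;0 0 0 0 0 0.045 0;0 0 0 0 0 0.045 0;0 0 0 0 0 0.03 0;0 0 0 0 0 0 0' && python3 -m crank '0 0 0 -0.007 0.007 0 0;0 0 0 -0.007 0.007 0 0;0 0 0 -0.007 0.007 0 0;0 0 0 -0.01 0.01 0 0;0 0 0 -0.01 0.01 0 0'; python3 -c "
from h import *
rep(-.1746,.0644,.177)"
```

```text
time_s: 2.9
ee_pos: [0.4838, 0.2279, 0.178]
tcp_rot: [2.483, 1.922, 0.01]
force: [-1.8, -0.5, 0.6]
gripper_width: 0.003
time_s: 3.4
ee_pos: [0.5191, 0.1748, 0.186]
tcp_rot: [2.479, 1.92, 0.024]
force: [-0.1, 0.4, -0.8]
gripper_width: -0.002
t 3.4 ee [0.5191 0.1748 0.186 ] cab [-0.1929  0.095 ] F [-0.1  0.4 -0.8] w -0.002
tool axes
 [[ 0.25   0.968  0.009]
 [ 0.968 -0.25   0.014]
 [ 0.016  0.005 -1.   ]]
to go (tool) [-0.031   0.0175  0.0089]
```

```bash
python3 -m crank '0 0 0 -0.008 0.005 0.004 0;0 0 0 -0.008 0.006 0.003 0;0 0 0 -0.008 0.008 0.003 0;0 0 0 -0.005 0.008 0 0;0 0 0 -0.003 0.008 0 0'; python3 -c "
from h import *
rep(-.135,.047,.177)"
```

```text
time_s: 3.9
ee_pos: [0.5504, 0.13, 0.1791]
tcp_rot: [2.479, 1.915, 0.035]
force: [0.6, 0.7, 1.3]
gripper_width: -0.002
t 3.9 ee [0.5504 0.13   0.1791] cab [-0.1507  0.0603] F [0.6 0.7 1.3] w -0.002
tool axes
 [[ 0.252  0.968  0.012]
 [ 0.967 -0.252  0.021]
 [ 0.023  0.006 -1.   ]]
to go (tool) [-0.0137  0.0154  0.0023]
```

```bash
python3 -m crank '0 0 0 -0.006 0.004 0.001 0;0 0 0 -0.005 0.004 0.001 0;0 0 0 -0.003 0.004 0 0;0 0 0 0 0.004 0 0;0 0 0 0 0.003 0 0'; python3 -c "
from h import *
rep(-.117,.044,.177)"
```

```text
time_s: 4.4
ee_pos: [0.5683, 0.1097, 0.1788]
tcp_rot: [2.478, 1.914, 0.038]
force: [-3.6, -0.5, 3.7]
gripper_width: -0.002
t 4.4 ee [0.5683 0.1097 0.1788] cab [-0.1279  0.0457] F [-3.6 -0.5  3.7] w -0.002
tool axes
 [[ 0.252  0.968  0.013]
 [ 0.967 -0.253  0.023]
 [ 0.026  0.007 -1.   ]]
to go (tool) [-0.0019  0.0108  0.0021]
```

Contact force is building as the bolt meets the lip. I'll go on slowly.

```bash
for i in 1 ; do python3 -m crank '0 0 0 0 0.003 0 0;0 0 0 0 0.003 0 0;0 0 0 0 0.003 0 0'; done; python3 -m crank '0 0 0 0 0.003 0 0;0 0 0 0 0.003 0 0';  python3 -c "
from h import *
rep(-.117,.044,.177)"
```

```text
time_s: 4.7
ee_pos: [0.5766, 0.1072, 0.1788]
tcp_rot: [2.478, 1.915, 0.034]
force: [-2.8, 0.3, 4.5]
gripper_width: -0.0
time_s: 4.9
ee_pos: [0.5766, 0.1071, 0.1788]
tcp_rot: [-2.484, -1.923, -0.017]
force: [-23.4, 1.4, 19.2]
gripper_width: -0.0
t 4.9 ee [0.5766 0.1071 0.1788] cab [-0.1192  0.0454] F [-23.4   1.4  19.2] w -0.0
tool axes
 [[ 0.251  0.968  0.009]
 [ 0.968 -0.251  0.006]
 [ 0.008  0.007 -1.   ]]
to go (tool) [-0.0015  0.0021  0.0018]
```

The tool stopped dead at cabinet x ≈ -0.119 with about 23 N, well over the 10 N the bolt needs, so the door seems to be home. I'll back off, rise and check.

```bash
python3 -m crank '0 0 0 0 -0.01 0 0;0 0 0 0 -0.02 0 0;0 0 0 0 -0.03 0 0;0 0 0 0 -0.04 -0.02 0;0 0 0 0 -0.03 -0.045 0' && python3 -m crank '0 0 0 0 -0.03 -0.045 0;0 0 0 0.045 -0.02 -0.045 0;0 0 0 0.045 0 0 0;0 0 0 0.04 0 0 0;0 0 0 0 0 0 0'; python3 - <<'E'
from h import *
from rig import bot
import cv2
rep()
hL=np.array([-.098,.184]);hR=np.array([-.098,-.184])
def door(h,s,th):
    d=np.array([-np.sin(th),-s*np.cos(th)]);n=np.array([-np.cos(th),s*np.sin(th)])
    return [np.r_[M@(h+r*d+o*n)+O,.218] for r,o in [(0,.008),(.16,.008),(.16,-.008),(0,-.008)]]
ims=[]
for n,(c0,c1,r0,r1) in [('scene',(120,310,10,250)),('side',(200,420,40,240))]:
    p=bot.read_camera(n);k=3;im=cv2.resize(p['color'],None,fx=k,fy=k)
    for P,col in [(door(hL,1,.0),(0,255,0)),(door(hR,-1,.82),(255,255,0))]:
        cv2.polylines(im,[(proj(n,np.array(P))*k).astype(int)],True,col,1)
    cv2.imwrite(f'pics/{n}3.png',im[r0*k:r1*k,c0*k:c1*k][:600])
    print(n,[(d['pixel'],round(d['p'],2)) for d in bot.boxes_of('jar_red',p)[:2]])
E
```

```text
time_s: 5.4
ee_pos: [0.4451, 0.1389, 0.2323]
tcp_rot: [-2.478, -1.916, 0.005]
force: [1.9, 0.6, 0.7]
gripper_width: 0.003
time_s: 5.9
ee_pos: [0.4315, 0.2702, 0.3181]
tcp_rot: [-2.479, -1.918, -0.013]
force: [-0.9, -0.8, -0.7]
gripper_width: 0.001
t 5.9 ee [0.4315 0.2702 0.3181] cab [-0.3032  0.163 ] F [-0.9 -0.8 -0.7] w 0.001
tool axes
 [[ 0.251  0.968  0.011]
 [ 0.968 -0.251 -0.   ]
 [ 0.002  0.011 -1.   ]]
scene []
side []
```

View pics/scene3.png

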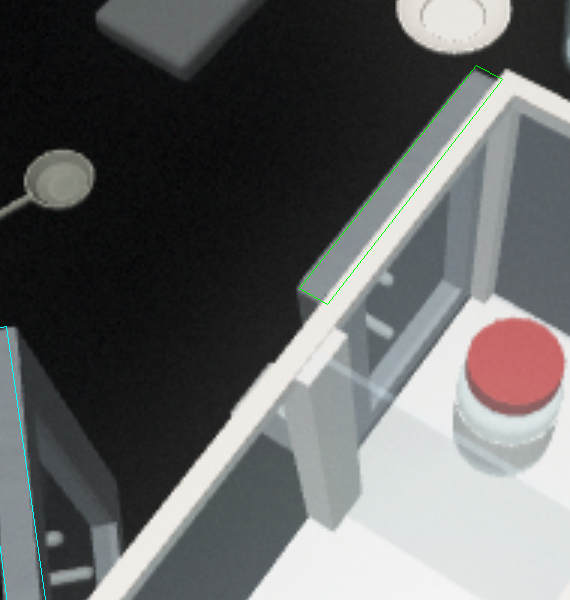

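View pics/side3.png

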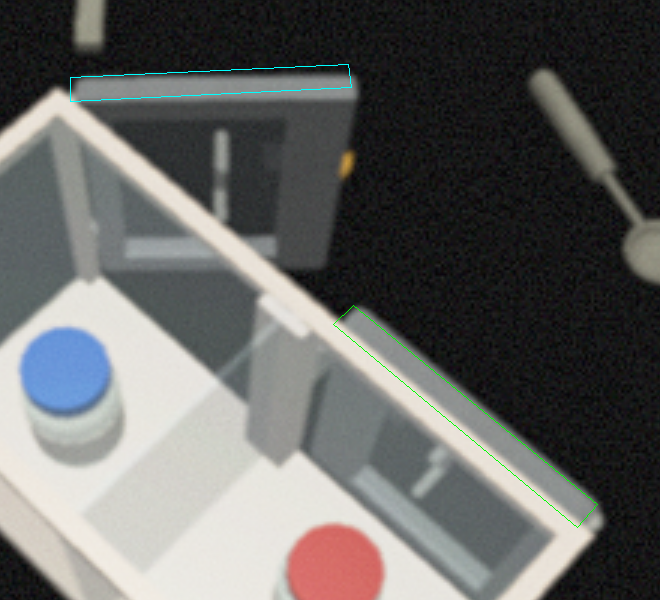

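Scene view: the left door's top strip, (300,290) to (500,75), lies on the green θ=0 outline. The right door is still on its cyan outline, and the red jar stands as before. As a last check I'll measure the door's angle at sub-pixel level.

```bash
python3 - <<'E'
from h import *
from rig import bot
import cv2
hL=np.array([-.098,.184])
def edge(n,g,x,y0,y1,z,lo=-.012,hi=.012):
    # sample along cabinet x across an edge lying along cabinet y; strongest gradient offset
    ys=np.linspace(y0,y1,40);o=np.linspace(lo,hi,97);res=[]
    for y in ys:
        P=np.array([np.r_[M@np.array([x+a,y])+O,z] for a in o]);q=proj(n,P).astype(np.float32)
        v=cv2.remap(g,q[None,:,0],q[None,:,1],cv2.INTER_CUBIC)[0]
        res.append(o[np.argmax(np.abs(np.gradient(cv2.GaussianBlur(v[:,None],(1,9),0)[:,0])))])
    res=np.array(res);m=np.abs(res-np.median(res))<.003
    k,b=np.polyfit(ys[m],res[m],1);return k,b+k*(y0+y1)/2,m.sum()
for n in ['scene','side']:
    g=np.mean([bot.read_camera(n)['color'].astype(np.float32) for _ in range(6)],0).mean(2)
    d=edge(n,g,-.106,.04,.17,.218,-.012,.006);c=edge(n,g,-.09,.04,.17,.22,-.006,.006)
    c2=edge(n,g,-.09,-.17,.17,.22,-.006,.006)
    print(n,'door outer slope,off,n',d,'\n cab front edge',c,c2,'\n theta est',d[0]-c[0],d[0]-c2[0],'gap mm',1e3*(.016+c[1]-d[1]))
E
```

```text
scene door outer slope,off,n (np.float64(0.009181519699812409), np.float64(-0.0024468749999999985), np.int64(40)) 
 cab front edge (np.float64(0.003116791744840534), np.float64(-0.0028812500000000006), np.int64(40)) (np.float64(0.003776901004304153), np.float64(-0.00335625), np.int64(40)) 
 theta est 0.006064727954971875 0.005404618695508255 gap mm 15.565624999999999
side door outer slope,off,n (np.float64(0.008722443714821778), np.float64(-0.0023109374999999988), np.int64(40)) 
 cab front edge (np.float64(0.0065431519699812426), np.float64(-0.0019125000000000001), np.int64(40)) (np.float64(0.0043754483500717326), np.float64(-0.0025781250000000006), np.int64(40)) 
 theta est 0.0021792917448405355 0.0043469953647500455 gap mm 16.398437499999996
```

The two cameras put the door at 0.002–0.006 rad, within the latched range, and it has held there with the robot clear.

```bash
python3 -c "
from rig import bot
print(bot.close_job())"
```

```text
the job is handed in; nothing more can be done
None
```

The left door, on the red-lidded jar's compartment, is pushed shut and by every sign latched. I handed the job in at about 6.5 s of the 32 s. I pushed with the closed fingers near the door's free edge until it stopped dead, then backed the arm well clear.

**Last checks:**
- **Left door:** the images put it at about 0.002–0.006 rad in both cameras, below the 0.018 limit. It stayed there with the robot clear. I did not see the bolt itself. The push met a stop reading 23 N horizontally (about 30 N with the vertical part), well above the roughly 10 N the bolt needs.
- **Right door:** it still stands open at about 0.82 rad, on the same outline as before the push.
- **Red-lidded jar:** it is upright and looks unmoved in the pictures. I did not re-measure its position, and the detector missed it in both last pictures, so this rests on viewing alone.

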